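# Flip back the guard and load the sample canisters into the soaking bath

### The arm

A 7-joint arm with a two-finger parallel gripper is mounted at the origin on the work surface. World frame = base frame: x ahead of the robot, y to its left, z up, the work surface at z = 0. Lengths are in m, angles in rad, forces in N, time in s.
With the tool pointing down it reaches from about 0.4 to 0.85 m from the base axis. Payload 4.5 kg.
Tool frame: the origin (TCP) lies midway between the tips of the shut fingers; the grasp point (between the pads) lies 19 mm behind it; y points along the fingers, z is the direction in which the jaws open and shut, and the axes are right-handed (so a half turn about y gives the same grasp; the last joint's range is limited). The gripper opens to 88 mm and grips with 3 to 60 N. Pads are 18 mm wide; open, the fingers measure 123 mm over their backs; the gripper's body (75 mm by 187 mm) begins 45 mm behind the grasp point.
Start: joints at [-1.169, 0.689, -0.195, 1.565, 0.157, 0.902, -0.215], TCP at [0.225, 0.583, 0.239] pointing down, gripper open.
Joint ranges: [-3.01, 3.01], [-0.46, 2.08], [-1.47, 1.51], [0.13, 2.56], [-1, 4.14], [0.04, 2.09], [-2.66, 2.66]. Speed limits (rad/s): [2.57, 2.57, 3.14, 3.14, 3.14, 3.14, 3.14].

### API

Orientations are given as a unit quaternion [x, y, z, w].
In Python, from plant import r, snapshot, get_calibration, job, boxes_of gives the robot as it stands. The module is installed in compiled form; this text tells all that it offers.
- The arm moves only by the shell command python3 -m handwheel 'ROWS' [OPENING] [FORCE]. ROWS is JSON, a list that holds one entry, the list of rows, each a list of 6 numbers: the shift along the tool's x, y, z as a fraction of full scale, then the turn, a rotation vector about the tool's x, y, z as a fraction of full scale. In form: [[[x, y, z, wx, wy, wz], ...]]. A call has 1 to 12 rows; each row is the pose to reach, as a shift and turn from the pose commanded when the call began, along the tool's axes at that moment, turning the shorter way round; what a row does not reach only later rows make up. Full scale, the value 1, is 100 cm for a shift and 180 degrees for a turn. A row lasts 1/12 s, in which the tool goes at most 41.7 mm and 7.16 degrees, less where a joint would pass 70% of its speed; a pose out of reach is approached as far as the arm can. A call with a number of a shift or a turn outside -1 to 1 is refused whole. A call with a gripper value outside its range is refused whole. OPENING is the opening, from -1 (shut) to 1 (fully open), set as the call begins (- or left out, the last holds). The fingers move at their own pace and stop on an object; FORCE is the grip in N (left out, the last holds). Time passes only in rows, so rows that repeat a pose let the fingers close. It gives the time, the measured TCP pose, the force and the opening at its end, in the units of the state.
- r.get_state(): the state, without advancing time (a new reading comes with each control period).
- snapshot(name): name is "side" or "top" or "wrist"; returns the picture (400x640x3 uint8, red, green, blue); there is no depth.
- get_calibration(name): a dict with "fx", "fy", "cx", "cy" (pixels), "T" (4x4, takes a point from camera to world coordinates). Camera axes: x right, y down, z forward; pixel columns grow to the right and rows downward; lengths in m; the calibration is good to about 2 mm. The wrist camera is an equidistant fisheye: a pixel r from the principal point sees the ray r / f radians off the axis. A picture is of the moment at which its call begins: read the wrist's pose just before it. get_calibration takes no time and is no camera call; for the wrist camera it gives the pose at the moment of the call.
- job.finish_job(): hands the job in, once; it reports no verdict.
Trained networks look in the newest picture that a camera, given by its name, has taken for a name from the list of things; names that differ only in an ending like _2 or _b are one class to them, and where a whole thing is asked for, a point or a joint stands for the part that bears it (a point fixed in the world has none). Each returns a list of dicts, best first, with "confidence" (0 to 1); they miss things now and then, are a little off and sometimes report something else, mostly with a low value. They report only what shows in the picture. A call takes as long as a camera call. They do not tell look-alikes from the thing itself.
- boxes_of(thing, camera): "bbox" ([left, top, right, bottom] in pixels, round what is visible of it).
The state is a dict: "clock": time; "q": joint angles; "qd": joint speeds; "joint_torque": joint torques, N m; "tool_pos": TCP position; "eef_rot": TCP orientation; "contact_force": force on the tool from outside, world axes, zero at the start; "moment": the same for the moment, N m; "opening": opening from 0.0 (shut) to 1.0 (fully open).
Only numpy, scipy, OpenCV 4.12 (cv2) and the standard library are available. Lean on these libraries where they do the work, as an engineer would, in place of code of your own. Each camera call takes 0.05 s, during which the arm holds its last target. There are 200 camera calls.

### The job

Swing the clear guard of the soaking bath up and over its balance point so that it stays open by itself and leave it open, then put every sample canister that is on the bench into the well of its own colour, standing flat on the floor of the well: stand its folded wire bail upright before you lift it, set it down rather than dropping it, and leave the bail standing up. When all are loaded and with the guard still open, press the green start button all the way down and let it go, and do not disturb the beaker, the bottle or the tin.

Things in the scene. Friction and masses are not known exactly. Their poses are not given: they have to be found in the camera images.
- bath: fixed three-well soaking bath, a white open-topped box 120 x 302 x 56 mm (x, y, z) with walls 8 mm thick; origin under the centre of the wells; its front faces its own -x (roughly the robot), its wells lie side by side along its y. At the -y end it carries a grey control box, 120 x 72 x 56 mm, with the start button on top
- guard (a joint): hinge of the clear flip-up guard over the wells (panel 118 x 302 x 5 mm, about 0.28 kg in all, light hinge friction): 0 = shut, lying level on the bath; 1.57 = upright, its balance point; 1.9 = stop, leaning back, open. Below the balance point it falls shut, above it it falls open and stays
- guard_hinge (a point): middle of the guard's hinge line, along the bath's y at the rear (+x) top edge of the bath, 59 mm above the bench; it does not move as the guard swings
- guard_bar (a point): middle of the guard's red pull bar, parallel to the hinge line and 165 mm from it: 84 mm long, 14 mm thick, held in front of the guard's edge by two steel arms at its ends (38 mm clear between bar and panel edge). The red sleeve rolls freely on its rod, so fingers that pinch it (across the bar) need not turn with the guard
- start (a joint): green push button: 0 = out, 6 mm (0.006) = fully pressed, needs about 5 N, springs back
- start_top (a point): centre of the top face of the green start button (30 mm across), 74 mm above the bench when out; it is pressed straight down
- blue_mid (a point): centre (28 mm up, half its height) of the canister with the blue lid: closed steel sample canister 64 mm across, 56 mm high, about 0.3 kg, with pivots for its bail at 48 mm up on its own +y and -y sides (74 mm over the bail's arms); may be absent
- blue_bail (a joint): wire bail of the blue canister: 0 = folded down, lying level towards the canister's own +x; 1.57 = upright; 3.14 = folded to the other side. It stays where it is put within about 0.5 rad of upright, otherwise it falls over
- blue_grip (a point): middle of the blue plastic sleeve at the crown of that bail: 12 mm thick, 44 mm long, parallel to the pivot axis (this point's y) and 64 mm from it, so 48 mm up when folded and 112 mm up when upright, the canister standing on the bench. The sleeve rolls freely on the wire, so the canister hangs level below the fingers that pinch it
- well_blue (a point): centre of the floor of the well marked blue (blue floor liner and blue plate on the bath's front): inside 104 x 90 mm (bath's x, y), floor 6 mm above the bench, rim 56 mm above the bench
- green_mid (a point): centre (28 mm up, half its height) of the canister with the green lid: closed steel sample canister 64 mm across, 56 mm high, about 0.3 kg, with pivots for its bail at 48 mm up on its own +y and -y sides (74 mm over the bail's arms); may be absent
- green_bail (a joint): wire bail of the green canister: 0 = folded down, lying level towards the canister's own +x; 1.57 = upright; 3.14 = folded to the other side. It stays where it is put within about 0.5 rad of upright, otherwise it falls over
- green_grip (a point): middle of the green plastic sleeve at the crown of that bail: 12 mm thick, 44 mm long, parallel to the pivot axis (this point's y) and 64 mm from it, so 48 mm up when folded and 112 mm up when upright, the canister standing on the bench. The sleeve rolls freely on the wire, so the canister hangs level below the fingers that pinch it
- well_green (a point): centre of the floor of the well marked green (green floor liner and green plate on the bath's front): inside 104 x 90 mm (bath's x, y), floor 6 mm above the bench, rim 56 mm above the bench
- orange_mid (a point): centre (28 mm up, half its height) of the canister with the orange lid: closed steel sample canister 64 mm across, 56 mm high, about 0.3 kg, with pivots for its bail at 48 mm up on its own +y and -y sides (74 mm over the bail's arms); may be absent
- orange_bail (a joint): wire bail of the orange canister: 0 = folded down, lying level towards the canister's own +x; 1.57 = upright; 3.14 = folded to the other side. It stays where it is put within about 0.5 rad of upright, otherwise it falls over
- orange_grip (a point): middle of the orange plastic sleeve at the crown of that bail: 12 mm thick, 44 mm long, parallel to the pivot axis (this point's y) and 64 mm from it, so 48 mm up when folded and 112 mm up when upright, the canister standing on the bench. The sleeve rolls freely on the wire, so the canister hangs level below the fingers that pinch it
- well_orange (a point): centre of the floor of the well marked orange (orange floor liner and orange plate on the bath's front): inside 104 x 90 mm (bath's x, y), floor 6 mm above the bench, rim 56 mm above the bench
- beaker_mid (a point): bystander: glass beaker 66 mm across, 85 mm high; this is its centre
- flask_mid (a point): bystander: white plastic bottle with a red cap, 60 mm across, 150 mm high; this is its centre
- tin_mid (a point): bystander: metal tin with a paper label, 72 mm across, 70 mm high; this is its centre
- can_blue: the same blue canister, bail included; origin at the centre of its underside, z up its axis
- can_green: the same green canister, bail included; origin at the centre of its underside, z up its axis
- can_orange: the same orange canister, bail included; origin at the centre of its underside, z up its axis
Not all that is in view belongs to the job. What is shaped like the can_blue but yellow is not meant.

How it is judged:
By the outcome, as a careful person would: the job done as asked, in the order asked, and still so for the second after the job is handed in, with the robot touching nothing.
Of can_blue, can_green, can_orange only 2 to 3 are there at a start; the rules pass over those that are not, and their reading is None.
At some moment in a run one of can_blue, can_green, can_orange may be knocked a few centimetres aside while the robot is not near it.
It also fails if it takes over 210 s, if anything falls off the work surface, if the arm or the gripper's body presses on something with over 40 N, if the wrist force passes 120 N, or if a joint passes its speed limit or range.

## Working session

There is one attempt and no reset: what is moved stays moved. The work goes in short steps, Python scripts to look and compute and a shell command to move; the robot and the scene stay as the last step left them, time stands still between calls to the robot, and variables do not carry over. Pictures are saved under pics/ and viewed, about 12 in all and at most 16, crops included, and the job is handed in when it is done.

```bash
mkdir -p pics
cat > h.py <<'E'
import numpy as np, cv2
from plant import r, snapshot, get_calibration, job, boxes_of
from scipy.spatial.transform import Rotation as R
def save(img,name,crop=None,scale=1):
    if crop: a,b,c,d=crop; img=img[b:d,a:c]
    img=cv2.resize(img,None,fx=scale,fy=scale,interpolation=cv2.INTER_CUBIC)
    cv2.imwrite('pics/'+name,img[:,:,::-1])
def ray(cal,u,v,fish=False):
    x=(u-cal['cx'])/cal['fx'];y=(v-cal['cy'])/cal['fy']
    if fish:
        t=np.hypot(x,y); d=np.array([x/t*np.sin(t),y/t*np.sin(t),np.cos(t)]) if t>1e-9 else np.array([0,0,1.])
    else: d=np.array([x,y,1.]);d/=np.linalg.norm(d)
    T=np.array(cal['T']); return T[:3,3],T[:3,:3]@d
def atz(cal,u,v,z,fish=False):
    o,d=ray(cal,u,v,fish); return o+d*(z-o[2])/d[2]
def tri(rs):
    A=sum(np.eye(3)-np.outer(d,d) for o,d in rs); b=sum((np.eye(3)-np.outer(d,d))@o for o,d in rs)
    return np.linalg.solve(A,b)
def proj(cal,p,fish=False):
    T=np.array(cal['T']); q=T[:3,:3].T@(np.array(p)-T[:3,3])
    if fish:
        t=np.arctan2(np.hypot(q[0],q[1]),q[2]);n=np.hypot(q[0],q[1])+1e-12
        return cal['cx']+cal['fx']*t*q[0]/n, cal['cy']+cal['fy']*t*q[1]/n
    return cal['cx']+cal['fx']*q[0]/q[2], cal['cy']+cal['fy']*q[1]/q[2]
def toolR(): return R.from_quat(r.get_state()['eef_rot']).as_matrix()
def shift(target):
    """tool-axis shift in units of full scale (m) from present TCP to target"""
    s=r.get_state(); return np.round(toolR().T@(np.array(target)-np.array(s['tool_pos'])),4)
E
python3 - <<'E'
from h import *
s=r.get_state(); print(s['clock'],s['tool_pos'],s['eef_rot'],s['opening']); print(toolR().round(3))
for c in ['side','top','wrist']:
    im=snapshot(c); save(im,c+'0.png')
    cal=get_calibration(c); print(c,{k:np.round(v,3).tolist() for k,v in cal.items()})
    if c!='wrist':
        for t in ['bath','guard_bar','start_top','can_blue','can_green','can_orange','blue_grip','green_grip','orange_grip','well_blue','well_green','well_orange','beaker_mid','flask_mid','tin_mid']:
            print(c,t,[(np.round(b['bbox']).astype(int).tolist(),round(b['confidence'],2)) for b in boxes_of(t,c)][:3])
E
```

```text
0.0 [0.22456818 0.58260182 0.2379308 ] [ 0.69581085 -0.12934223  0.12921099 -0.69456632] 1.0029939703276745
[[ 0.933 -0.001  0.359]
 [-0.359 -0.002  0.933]
 [ 0.    -1.    -0.002]]
side {'fx': 404.035, 'fy': 404.035, 'cx': 319.474, 'cy': 199.978, 'T': [[0.834, -0.426, 0.351, 0.044], [-0.552, -0.642, 0.532, -0.735], [-0.001, -0.637, -0.771, 1.142], [0.0, 0.0, 0.0, 1.0]]}
side bath [([314, 190, 403, 293], 0.67)]
side guard_bar [([313, 188, 388, 269], 0.72), ([350, 321, 376, 350], 0.34)]
side start_top [([380, 258, 392, 270], 0.4)]
side can_blue [([236, 144, 260, 167], 0.81), ([314, 189, 401, 291], 0.75), ([357, 142, 374, 182], 0.65)]
side can_green []
side can_orange [([294, 151, 319, 174], 0.76)]
side blue_grip [([293, 154, 318, 174], 0.68), ([248, 161, 258, 169], 0.56), ([250, 177, 253, 186], 0.49)]
side green_grip []
side orange_grip [([297, 167, 301, 168], 0.44)]
side well_blue [([310, 190, 401, 297], 0.69), ([381, 260, 392, 270], 0.32)]
side well_green [([316, 190, 403, 295], 0.83), ([312, 190, 387, 266], 0.29)]
side well_orange [([313, 190, 401, 296], 0.97), ([314, 192, 387, 266]
[... 849 characters left out ...]
79, 181], 0.56)]
top blue_grip [([252, 266, 259, 279], 0.63), ([244, 234, 256, 241], 0.59), ([206, 213, 228, 237], 0.45)]
top green_grip [([324, 155, 454, 219], 0.42)]
top orange_grip [([246, 157, 278, 183], 0.48)]
top well_blue [([324, 154, 455, 219], 0.61), ([258, 172, 276, 181], 0.24)]
top well_green [([322, 153, 452, 220], 0.88)]
top well_orange [([320, 155, 454, 218], 0.9)]
top beaker_mid [([211, 120, 237, 148], 0.68)]
top flask_mid [([299, 92, 324, 122], 0.9)]
top tin_mid [([467, 230, 496, 256], 0.89)]
wrist {'fx': 309.707, 'fy': 309.707, 'cx': 327.342, 'cy': 199.933, 'T': [[0.358, 0.893, 0.271, 0.154], [0.934, -0.343, -0.105, 0.61], [-0.0, 0.291, -0.957, 0.384], [0.0, 0.0, 0.0, 1.0]]}
```

View pics/top0.png

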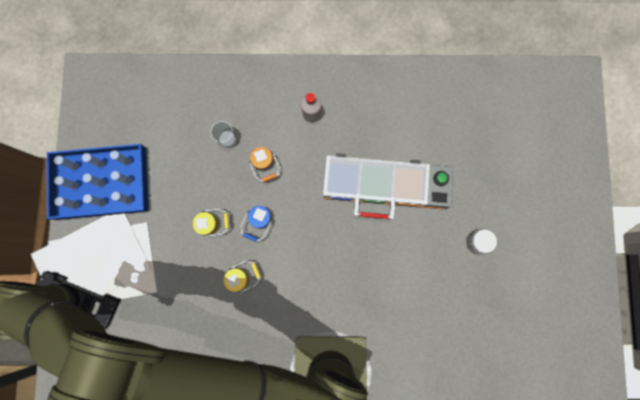

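View pics/side0.png

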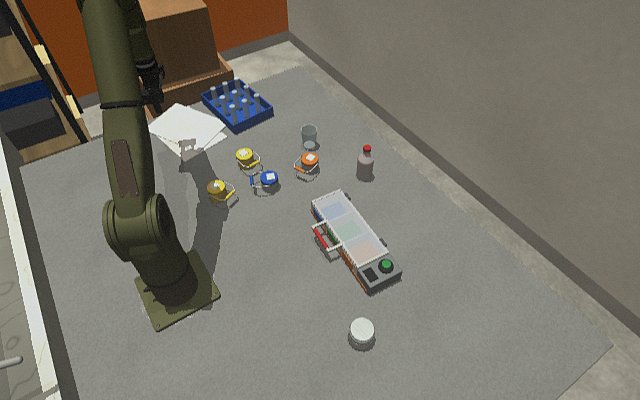

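The top view shows an orange canister at (262,160) and a blue one at (259,218), each with its bail folded towards −x. There are two yellow look-alikes and no green canister. The bath is at (325–452, 155–208), with its red bar at (375,215).

Run:
```python
from h import *
im=cv2.imread('pics/top0.png')[:,:,::-1]
a=cv2.resize(im[145:245,235:285],None,fx=6,fy=6,interpolation=cv2.INTER_CUBIC)
b=cv2.resize(im[145:225,315:460],None,fx=3.4,fy=3.4,interpolation=cv2.INTER_CUBIC)
c=np.zeros((600,800,3),np.uint8);c[:600,:300]=a;c[:b.shape[0],305:305+b.shape[1]]=b
s=cv2.imread('pics/side0.png')[:,:,::-1]
d=cv2.resize(s[140:195,230:325],None,fx=5,fy=5,interpolation=cv2.INTER_CUBIC);c[300:575,310:785]=d
save(c,'crop1.png')
cal=get_calibration('top')
hsv=cv2.cvtColor(np.ascontiguousarray(im),cv2.COLOR_RGB2HSV)
for n,(u,v),z in [('orange lid',(262,157),.056),('blue lid',(260,215),.056),('bar',(375,215),.059),('start',(442,177.5),.074),('bathTL',(325,156),.06),('bathBL',(325,198),.06),('bathTR',(430,163),.06),('beaker',(224,133),.04),('flask',(310,107),.07)]:
    print(n,atz(cal,u,v,z).round(3))
```

```text
orange lid [0.621 0.204 0.056]
blue lid [0.449 0.205 0.056]
bar [ 0.45  -0.128  0.059]
start [ 0.559 -0.321  0.074]
bathTL [0.624 0.018 0.06 ]
bathBL [0.499 0.017 0.06 ]
bathTR [ 0.604 -0.291  0.06 ]
beaker [0.698 0.322 0.04 ]
flask [0.77  0.063 0.07 ]
```

View pics/crop1.png

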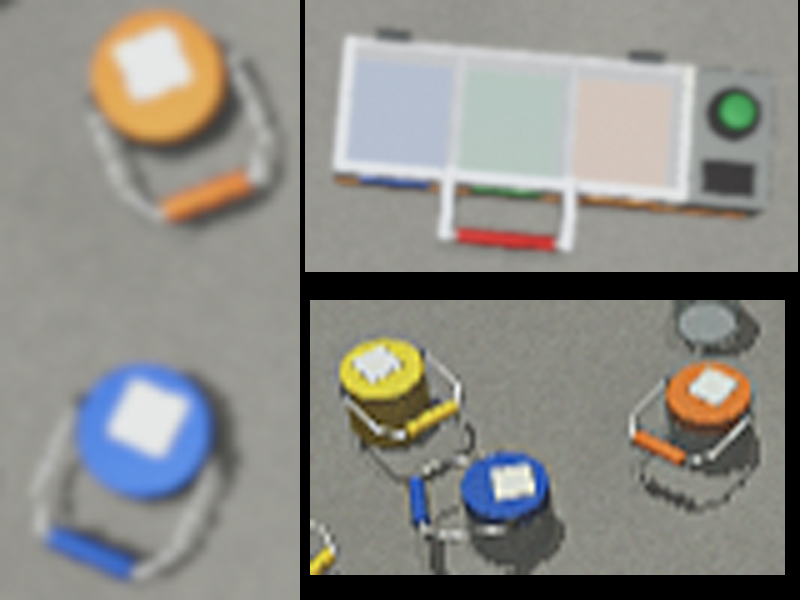

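Run:
```python
from h import *
T=cv2.imread('pics/top0.png');S=cv2.imread('pics/side0.png')
ct,cs=get_calibration('top'),get_calibration('side')
def blob(im,box,h0,h1,smin=120):
    hs=cv2.cvtColor(im,cv2.COLOR_BGR2HSV);l,t,rr,b=box
    m=((hs[...,0]>=h0)&(hs[...,0]<=h1)&(hs[...,1]>smin)&(hs[...,2]>70)).astype(np.uint8)
    k=np.zeros_like(m);k[t:b,l:rr]=m[t:b,l:rr]
    n,_,st,ce=cv2.connectedComponentsWithStats(k)
    o=[(st[i,4],ce[i].round(1).tolist(),st[i,:4].tolist()) for i in range(1,n) if st[i,4]>5]
    return sorted(o,reverse=True)[:4]
print('T red',blob(T,(350,205,400,225),0,6)+blob(T,(350,205,400,225),174,180)); print('S red',blob(S,(305,210,345,260),0,6)+blob(S,(305,210,345,260),174,180))
print('T or',blob(T,(240,140,290,190),4,20,140)); print('S or',blob(S,(285,145,325,185),4,20,140))
print('T bl',blob(T,(235,200,275,245),105,125,110)); print('S bl',blob(S,(240,160,285,195),105,125,110))
print('T gr',blob(T,(430,165,455,190),45,85,100));print('S gr',blob(S,(370,250,400,280),45,85,100))
```

```text
T red [(np.int32(113), [373.5, 215.0], [360, 212, 28, 7])]
S red [(np.int32(92), [320.1, 238.0], [313, 228, 15, 21])]
T or [(np.int32(173), [262.4, 160.8], [251, 148, 21, 21]), (np.int32(42), [269.3, 177.4], [263, 174, 13, 7]), (np.int32(8), [257.5, 148.6], [255, 148, 6, 3])]
S or [(np.int32(116), [308.7, 159.4], [301, 153, 17, 13]), (np.int32(29), [299.7, 169.2], [295, 166, 10, 7])]
T bl [(np.int32(253), [258.6, 217.6], [248, 206, 23, 22]), (np.int32(51), [250.0, 236.6], [244, 233, 13, 8])]
S bl [(np.int32(128), [267.8, 177.2], [260, 171, 18, 13]), (np.int32(27), [251.2, 179.7], [250, 175, 4, 10])]
T gr [(np.int32(91), [441.6, 177.3], [437, 172, 11, 11])]
S gr [(np.int32(64), [386.0, 263.5], [382, 260, 9, 8])]
```

Run:
```python
from h import *
ct,cs=get_calibration('top'),get_calibration('side')
for n,a,b in [('bar',(373.5,215),(320.1,238)),('or lid',(261.,158),(309,159)),('or sleeve',(269.3,177.4),(299.7,169.2)),('bl lid',(259,216.5),(268.5,177)),('bl sleeve',(250,236.6),(251.2,179.7)),('start',(441.6,177.3),(386,263.5))]:
    ra,rb=ray(ct,*a),ray(cs,*b);p=tri([ra,rb]);print(n,p.round(4),'pt,side reproj',np.round(proj(ct,p),1),np.round(proj(cs,p),1),'topray at z',[ (z,atz(ct,*a,z).round(4)[:2].tolist()) for z in (.048,.056,.06,.074)])
```

```text
bar [ 0.4494 -0.1232  0.0633] pt,side reproj [373.5 215.1] [320.2 238. ] topray at z [(0.048, [0.4514, -0.1247]), (0.056, [0.4505, -0.124]), (0.06, [0.4501, -0.1236]), (0.074, [0.4486, -0.1224])]
or lid [0.6175 0.2068 0.0553] pt,side reproj [260.9 158.1] [309.1 159. ] topray at z [(0.048, [0.6195, 0.2077]), (0.056, [0.6177, 0.2066]), (0.06, [0.6169, 0.206]), (0.074, [0.6137, 0.204])]
or sleeve [0.5597 0.181  0.0549] pt,side reproj [269.3 177.5] [299.8 169.2] topray at z [(0.048, [0.5612, 0.1817]), (0.056, [0.5597, 0.1807]), (0.06, [0.559, 0.1803]), (0.074, [0.5564, 0.1785])]
bl lid [0.4433 0.2082 0.0573] pt,side reproj [258.9 216.8] [268.8 176.9] topray at z [(0.048, [0.4452, 0.2091]), (0.056, [0.4444, 0.208]), (0.06, [0.444, 0.2074]), (0.074, [0.4425, 0.2055])]
bl sleeve [0.3851 0.2329 0.0553] pt,side reproj [249.9 236.9] [251.5 179.6] topray at z [(0.048, [0.3865, 0.2337]), (0.056, [0.386, 0.2325]), (0.06, [0.3858, 0.2318]), (0.074, [0.385, 0.2296])]
start [ 0.5583 -0.3192  0.0785] pt,side reproj [441.6 177.4] [386.1 263.5] topray at z [(0.048, [0.5641, -0.3263]), (0.056, [0.5626, -0.3245]), (0.06, [0.5619, -0.3235]), (0.074, [0.5593, -0.3203])]
```

```bash
cat > st.py <<'E'
import sys
from h import *
s=r.get_state(); M=toolR()
print('t',round(s['clock'],2),'tcp',np.round(s['tool_pos'],4),'F',np.round(s['contact_force'],1),'open',round(s['opening'],3),'q',np.round(s['q'],2))
print('tool z ang',np.degrees(np.arctan2(M[1,2],M[0,2])).round(2),'y down',M[:,1].round(3))
for a in sys.argv[1:]:
    print(a,shift([float(x) for x in a.split(',')]))
E
python3 -m handwheel '[[[0.464,0.05,-0.578,0,0.404,0],[0.464,0.05,-0.578,0,0.404,0],[0.464,0.05,-0.578,0,0.404,0],[0.464,0.05,-0.578,0,0.404,0],[0.464,0.05,-0.578,0,0.404,0],[0.464,0.05,-0.578,0,0.404,0],[0.464,0.05,-0.578,0,0.404,0],[0.464,0.05,-0.578,0,0.404,0],[0.464,0.05,-0.578,0,0.404,0],[0.464,0.05,-0.578,0,0.404,0],[0.464,0.05,-0.578,0,0.404,0],[0.464,0.05,-0.578,0,0.404,0]]]' -0.3
python3 st.py 0.45,-0.1236,0.16
```

```text
clock: 2.65
tool_pos: [0.3768, 0.1064, 0.2052]
eef_rot: [0.483, -0.516, 0.517, -0.483]
contact_force: [1.0, 0.1, -0.7]
opening: 0.347
t 2.65 tcp [0.3768 0.1064 0.2052] F [ 1.   0.1 -0.7] open 0.347 q [-0.44  0.47  0.07  2.28 -0.08  0.39 -0.37]
tool z ang -3.8 y down [ 0.001  0.    -1.   ]
0.45,-0.1236,0.16 [0.2247 0.0452 0.0883]
```

```bash
python3 -m handwheel '[[[0.2247,0.03,0.0883,0,0,0],[0.2247,0.03,0.0883,0,0,0],[0.2247,0.03,0.0883,0,0,0],[0.2247,0.03,0.0883,0,0,0],[0.2247,0.03,0.0883,0,0,0],[0.2247,0.03,0.0883,0,0,0],[0.2247,0.03,0.0883,0,0,0],[0.2247,0.03,0.0883,0,0,0]]]'
python3 - <<'E'
from h import *
cal=get_calibration('wrist');save(snapshot('wrist'),'w1.png')
print(np.round(proj(cal,[.45,-.1236,.06],True),1), r.get_state()['tool_pos'])
for t in ['guard_bar']: print(boxes_of(t,'wrist'))
E
python3 st.py 0.45,-0.1236,0.041
```

```text
clock: 3.32
tool_pos: [0.4498, -0.1245, 0.1749]
eef_rot: [0.482, -0.517, 0.518, -0.482]
contact_force: [-0.9, 0.6, 0.4]
opening: 0.353
[327.6 194.6] [ 0.44941355 -0.12236651  0.17496154]
[{'bbox': [319.1, 21.2, 509.2, 328.7], 'confidence': 0.57}]
t 3.42 tcp [ 0.4493 -0.1212  0.1751] F [-0.  -0.1  0.4] open 0.348 q [ 0.18  0.6  -0.02  2.1   0.02  0.44  0.07]
tool z ang -3.74 y down [-0.     0.001 -1.   ]
0.45,-0.1236,0.041 [0.0025 0.1341 0.0009]
```

View pics/w1.png

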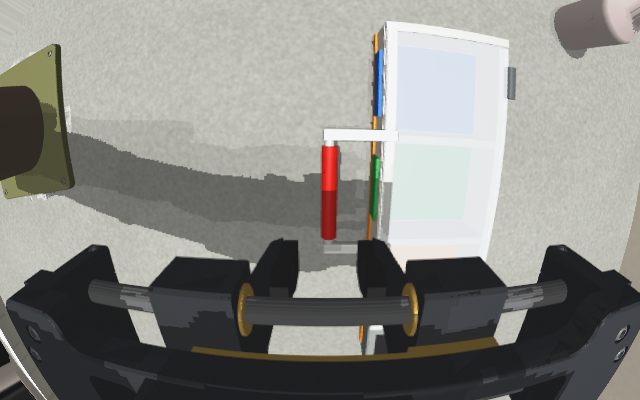

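The wrist view shows the red bar at (330,192), against a predicted (327.6,194.6), so it lies between the fingers. I'll descend, pinch it and swing the guard.

```bash
python3 -m handwheel '[[[0,0.03,0.002,0,0,0],[0,0.07,0.002,0,0,0],[0,0.1,0.002,0,0,0],[0,0.12,0.002,0,0,0],[0,0.133,0.002,0,0,0],[0,0.133,0.002,0,0,0]]]'
python3 -m handwheel '[[[0,0,0,0,0,0],[0,0,0,0,0,0],[0,0,0,0,0,0],[0,0,0,0,0,0],[0,0,0,0,0,0],[0,0,0,0,0,0]]]' -1 15
python3 st.py
python3 - <<'E'
import numpy as np
for a in np.linspace(0,1.72,13): print(round(a,2),'y',round(-.165*np.sin(a),3),'z',round(.165*(1-np.cos(a)),3))
E
```

```text
clock: 3.92
tool_pos: [0.4503, -0.1196, 0.0401]
eef_rot: [-0.485, 0.517, -0.514, 0.484]
contact_force: [0.5, -0.1, 0.1]
opening: 0.352
clock: 4.42
tool_pos: [0.4514, -0.1216, 0.043]
eef_rot: [-0.483, 0.516, -0.516, 0.484]
contact_force: [-1.7, 2.9, 8.1]
opening: 0.15
t 4.42 tcp [ 0.4514 -0.1216  0.043 ] F [-1.7  2.9  8.1] open 0.15 q [ 0.17  0.87 -0.01  2.17  0.04  0.1   0.06]
tool z ang -3.76 y down [ 0.001  0.001 -1.   ]
0.0 y -0.0 z 0.0
0.14 y -0.024 z 0.002
0.29 y -0.047 z 0.007
0.43 y -0.069 z 0.015
0.57 y -0.09 z 0.026
0.72 y -0.108 z 0.041
0.86 y -0.125 z 0.057
1.0 y -0.139 z 0.076
1.15 y -0.15 z 0.097
1.29 y -0.159 z 0.119
1.43 y -0.163 z 0.142
1.58 y -0.165 z 0.166
1.72 y -0.163 z 0.19
```

```bash
python3 -m handwheel '[[[0,-0.024,0.002,0,0,0],[0,-0.047,0.007,0,0,0],[0,-0.069,0.015,0,0,0],[0,-0.09,0.026,0,0,0],[0,-0.108,0.041,0,0,0],[0,-0.125,0.057,0,0,0],[0,-0.125,0.057,0,0,0]]]'
python3 st.py
```

```text
clock: 5.0
tool_pos: [0.5121, -0.1266, 0.1707]
eef_rot: [0.481, -0.514, 0.518, -0.485]
contact_force: [-2.4, -0.5, 1.7]
opening: 0.152
t 5.0 tcp [ 0.5121 -0.1266  0.1707] F [-2.4 -0.5  1.7] open 0.152 q [ 0.17  0.66 -0.02  1.94  0.02  0.54  0.07]
tool z ang -3.82 y down [ 0.007 -0.001 -1.   ]
```

```bash
python3 -m handwheel '[[[0,-0.014,0.019,0,0,0],[0,-0.025,0.04,0,0,0],[0,-0.034,0.062,0,0,0],[0,-0.038,0.085,0,0,0],[0,-0.04,0.109,0,0,0],[0,-0.038,0.133,0,0,0],[0,-0.035,0.148,0,0,0],[0,-0.035,0.148,0,0,0],[0,-0.035,0.148,0,0,0]]]'
python3 -m handwheel '[[[0,0,0,0,0,0],[0,0,0,0,0,0],[0,0,0,0,0,0]]]' -0.3
python3 -m handwheel '[[[0,-0.03,0,0,0,0],[0,-0.06,0,0,0,0],[0,-0.06,0,0,0,0],[0,-0.06,0,0,0,0],[0,-0.06,0,0,0,0]]]'
python3 - <<'E'
from h import *
im=snapshot('top');save(im,'top1.png',(230,60,490,250),2.2)
s=snapshot('side');save(s,'side1.png',(230,110,430,310),2.5)
a=cv2.imread('pics/top1.png');b=cv2.imread('pics/side1.png')
c=np.zeros((600,800,3),np.uint8)
c[:300,:412]=cv2.resize(a,(412,300));c[:400,415:800]=cv2.resize(b,(385,400)[:2]) 
cv2.imwrite('pics/c2.png',c[:400])
E
python3 st.py 0.3865,0.2337,0.16 0.561,0.1815,0.16
```

```text
clock: 5.75
tool_pos: [0.6578, -0.1385, 0.203]
eef_rot: [0.482, -0.515, 0.519, -0.483]
contact_force: [1.1, -4.6, 5.5]
opening: 0.151
clock: 6.0
tool_pos: [0.6549, -0.1346, 0.2016]
eef_rot: [-0.483, 0.517, -0.515, 0.483]
contact_force: [0.1, -0.2, -0.7]
opening: 0.345
clock: 6.42
tool_pos: [0.6551, -0.135, 0.2613]
eef_rot: [-0.484, 0.517, -0.515, 0.483]
contact_force: [-0.3, 0.2, -0.4]
opening: 0.352
t 6.52 tcp [ 0.6548 -0.1352  0.2605] F [-0.9  0.5  0.1] open 0.351 q [ 0.14  0.73 -0.    1.4   0.    1.02  0.07]
tool z ang -3.76 y down [-0.003  0.001 -1.   ]
0.3865,0.2337,0.16 [-0.3504  0.1018 -0.2916]
0.561,0.1815,0.16 [-0.3098  0.1011 -0.114 ]
```

View pics/c2.png

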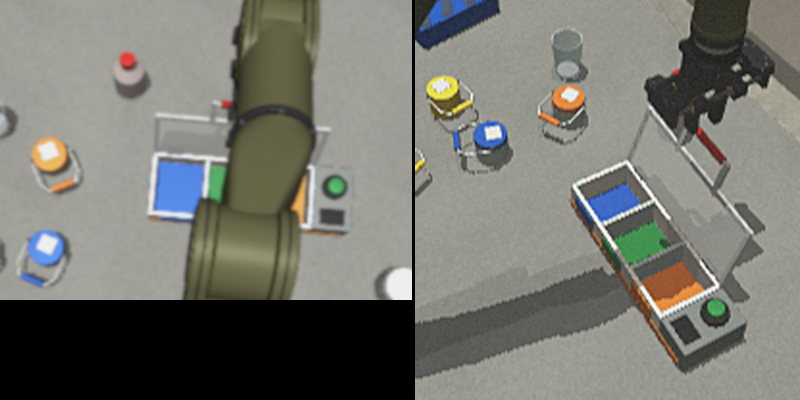

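The guard leans back open by itself, clear of the gripper. The wells from left to right are blue, green, orange. Next I'll take the orange canister.

```bash
python3 -m handwheel '[[[-0.1,0,-0.08,0,-0.04,0],[-0.31,0.08,-0.114,0,-0.143,0],[-0.31,0.08,-0.114,0,-0.143,0],[-0.31,0.08,-0.114,0,-0.143,0],[-0.31,0.08,-0.114,0,-0.143,0],[-0.31,0.08,-0.114,0,-0.143,0],[-0.31,0.08,-0.114,0,-0.143,0],[-0.31,0.08,-0.114,0,-0.143,0],[-0.31,0.08,-0.114,0,-0.143,0],[-0.31,0.08,-0.114,0,-0.143,0],[-0.31,0.08,-0.114,0,-0.143,0],[-0.31,0.08,-0.114,0,-0.143,0]]]' -0.45
cat > look.py <<'E'
import sys
from h import *
nm,h0,h1,col,out=sys.argv[1],int(sys.argv[2]),int(sys.argv[3]),sys.argv[4],sys.argv[5]
cal=get_calibration('wrist');im=snapshot('wrist');save(im,out)
hs=cv2.cvtColor(np.ascontiguousarray(im),cv2.COLOR_RGB2HSV)
m=((hs[...,0]>=h0)&(hs[...,0]<=h1)&(hs[...,1]>120)&(hs[...,2]>60)).astype(np.uint8)
n,lab,st,ce=cv2.connectedComponentsWithStats(m)
for i in np.argsort(-st[1:,4])[:4]+1:
    if st[i,4]<60: continue
    pts=np.argwhere(lab==i)[:,::-1].astype(np.float32)
    (cx,cy),(w,h),a=cv2.minAreaRect(pts); box=cv2.boxPoints(((cx,cy),(w,h),a))
    L=box[1]-box[0];S=box[2]-box[1]; ax=L if np.hypot(*L)>np.hypot(*S) else S
    c=np.array([cx,cy]); z=float(sys.argv[6]) if len(sys.argv)>6 else .048
    A=atz(cal,*(c-ax/2),z,True);B=atz(cal,*(c+ax/2),z,True);P=atz(cal,cx,cy,z,True);d=B-A
    print(st[i].tolist(),'c',c.round(1),'size',np.round([w,h],1),'P@%.3f'%z,P.round(4),'@.056',atz(cal,cx,cy,.056,True).round(4),'len',np.linalg.norm(d).round(3),'axis',np.degrees(np.arctan2(d[1],d[0])).round(1))
E
python3 look.py orange 4 18 or w2.png; python3 st.py
```

```text
clock: 7.52
tool_pos: [0.5633, 0.1785, 0.1818]
eef_rot: [0.586, -0.396, 0.397, -0.585]
contact_force: [-1.0, -1.1, 0.8]
opening: 0.274
[363, 150, 68, 69, 1180] c [394.6 183.7] size [68.6 63.8] P@0.048 [0.6195 0.2078 0.048 ] @.056 [0.6171 0.209  0.056 ] len 0.068 axis -44.5
[323, 161, 13, 48, 411] c [329.  184.5] size [47. 12.] P@0.048 [0.5625 0.1838 0.048 ] @.056 [0.5618 0.1857 0.056 ] len 0.045 axis -68.1
t 7.57 tcp [0.5636 0.1782 0.1821] F [0.1 0.  0.8] open 0.273 q [-0.33  0.71 -0.09  1.73  0.09  0.7  -0.09]
tool z ang 21.74 y down [ 0.    -0.002 -1.   ]
```

View pics/w2.png

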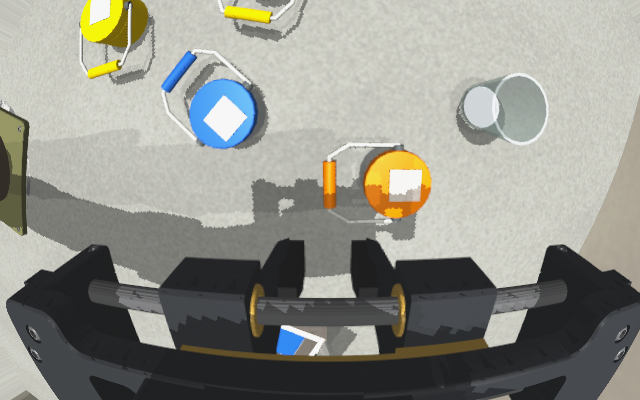

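```bash
python3 st.py 0.5606,0.1831,0.029
```

```text
t 7.57 tcp [0.5636 0.1782 0.1821] F [0.1 0.  0.8] open 0.273 q [-0.33  0.71 -0.09  1.73  0.09  0.7  -0.09]
tool z ang 21.74 y down [ 0.    -0.002 -1.   ]
0.5606,0.1831,0.029 [-0.0059  0.1531 -0.0009]
```

```bash
python3 -m handwheel '[[[-0.004,0.04,-0.001,0,0,0],[-0.004,0.08,-0.001,0,0,0],[-0.004,0.08,-0.001,0,0,0],[-0.004,0.08,-0.001,0,0,0],[-0.004,0.08,-0.001,0,0,0]]]'; python3 st.py 0.5606,0.1831,0.029
```

```text
clock: 7.98
tool_pos: [0.5619, 0.1834, 0.1038]
eef_rot: [-0.585, 0.396, -0.397, 0.586]
contact_force: [-0.8, 0.4, 1.3]
opening: 0.278
t 7.98 tcp [0.5619 0.1834 0.1038] F [-0.8  0.4  1.3] open 0.278 q [-0.35  0.83 -0.07  1.78  0.11  0.53 -0.11]
tool z ang 21.83 y down [ 0.002  0.    -1.   ]
0.5606,0.1831,0.029 [-0.0002  0.0748 -0.0015]
```

```bash
python3 -m handwheel '[[[0,0.025,-0.001,0,0,0],[0,0.05,-0.001,0,0,0],[0,0.065,-0.001,0,0,0],[0,0.074,-0.001,0,0,0],[0,0.074,-0.001,0,0,0]]]'; python3 st.py;
python3 -m handwheel '[[[0,0,0,0,0,0],[0,0,0,0,0,0],[0,0,0,0,0,0],[0,0,0,0,0,0],[0,0,0,0,0,0],[0,0,0,0,0,0]]]' -1 12
python3 st.py
python3 - <<'E'
import numpy as np
for a in np.linspace(0,1.5708,9): print(round(a,2),'y',round(-.064*np.sin(a),4),'z',round(.064*(1-np.cos(a)),4))
E
```

```text
clock: 8.4
tool_pos: [0.5603, 0.1838, 0.0288]
eef_rot: [-0.586, 0.396, -0.396, 0.586]
contact_force: [-0.0, -0.2, 0.6]
opening: 0.276
t 8.4 tcp [0.5603 0.1838 0.0288] F [-0.  -0.2  0.6] open 0.276 q [-0.36  0.95 -0.06  1.81  0.12  0.39 -0.13]
tool z ang 21.91 y down [ 0.001  0.    -1.   ]
clock: 8.9
tool_pos: [0.5597, 0.1841, 0.0286]
eef_rot: [-0.586, 0.396, -0.396, 0.586]
contact_force: [-0.0, -0.4, 1.3]
opening: 0.125
t 8.9 tcp [0.5597 0.1841 0.0286] F [-0.  -0.4  1.3] open 0.125 q [-0.36  0.95 -0.06  1.81  0.12  0.39 -0.13]
tool z ang 21.94 y down [ 0.001  0.    -1.   ]
0.0 y -0.0 z 0.0
0.2 y -0.0125 z 0.0012
0.39 y -0.0245 z 0.0049
0.59 y -0.0356 z 0.0108
0.79 y -0.0453 z 0.0187
0.98 y -0.0532 z 0.0284
1.18 y -0.0591 z 0.0395
1.37 y -0.0628 z 0.0515
1.57 y -0.064 z 0.064
```

```bash
python3 -m handwheel '[[[0,-0.0125,0.001,0,0,0],[0,-0.0245,0.005,0,0,0],[0,-0.0356,0.011,0,0,0],[0,-0.0453,0.019,0,0,0],[0,-0.0532,0.028,0,0,0],[0,-0.059,0.0395,0,0,0],[0,-0.0628,0.0515,0,0,0],[0,-0.064,0.064,0,0,0],[0,-0.064,0.064,0,0,0],[0,-0.064,0.064,0,0,0]]]' -1 30; python3 st.py
python3 -m handwheel '[[[0,-0.01,0,0,0,0],[0,-0.02,0,0,0,0],[0,-0.04,0,0,0,0],[0,-0.06,0,0,0,0],[0,-0.08,0,0,0,0],[0,-0.1,0,0,0,0],[0,-0.1,0,0,0,0]]]'
python3 - <<'E'
from h import *
a=snapshot('top')[60:250,230:490];b=snapshot('side')[110:310,230:430]
c=np.zeros((400,800,3),np.uint8)
c[:300,:410]=cv2.resize(a,(410,300));c[:,415:]=cv2.resize(b,(385,400));save(c,'c3.png')
E
python3 st.py
```

```text
clock: 9.73
tool_pos: [0.6201, 0.2089, 0.0938]
eef_rot: [-0.585, 0.395, -0.396, 0.587]
contact_force: [0.3, 1.1, 7.3]
opening: 0.121
t 9.73 tcp [0.6201 0.2089 0.0938] F [0.3 1.1 7.3] open 0.121 q [-0.35  0.91 -0.08  1.59  0.1   0.65 -0.1 ]
tool z ang 21.95 y down [ 0.003  0.002 -1.   ]
clock: 10.32
tool_pos: [0.6204, 0.2083, 0.1965]
eef_rot: [-0.584, 0.394, -0.397, 0.588]
contact_force: [1.1, -0.7, -1.5]
opening: 0.117
t 10.42 tcp [0.6184 0.2076 0.1924] F [ 0.2  0.2 -4.3] open 0.121 q [-0.35  0.78 -0.09  1.53  0.09  0.84 -0.09]
tool z ang 21.94 y down [ 0. -0. -1.]
```

View pics/c3.png

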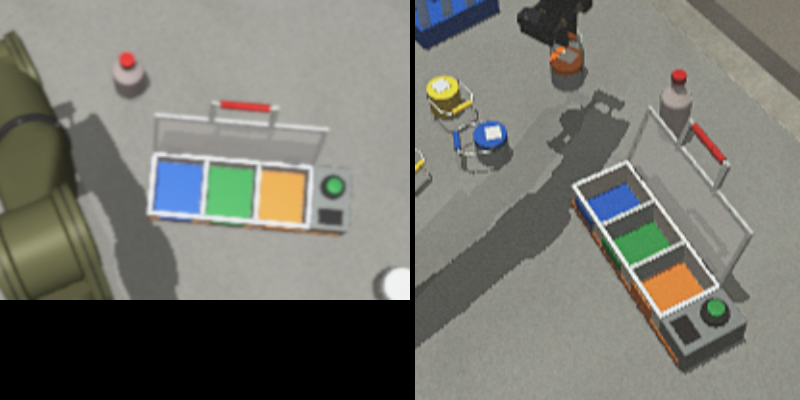

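```bash
python3 - <<'E'
from h import *
a=snapshot('top');ct=get_calibration('top');hs=cv2.cvtColor(np.ascontiguousarray(a),cv2.COLOR_RGB2HSV)
cs={}
for n,h0,h1 in [('blue',105,125),('green',55,85),('orange',8,20)]:
    m=((hs[...,0]>=h0)&(hs[...,0]<=h1)&(hs[...,1]>120)&(hs[...,2]>60)).astype(np.uint8);m[:,:320]=0;m[:155]=0;m[199:]=0;m[:,430:]=0
    k,lab,st,ce=cv2.connectedComponentsWithStats(m);i=1+np.argmax(st[1:,4]);
    l,t,w,h=st[i,:4]; p=atz(ct,*ce[i],.006);print(n,st[i],ce[i].round(1),p.round(4)); cs[n]=p
# rim outline: white
m=((hs[...,1]<40)&(hs[...,2]>200)).astype(np.uint8);m[:,:318]=0;m[:,436:]=0;m[:152]=0;m[205:]=0
k,lab,st,ce=cv2.connectedComponentsWithStats(m);i=1+np.argmax(st[1:,4]);pts=np.argwhere(lab==i)[:,::-1].astype(np.float32)
rect=cv2.minAreaRect(pts);b=cv2.boxPoints(rect);print(rect);P=[atz(ct,*q,.056) for q in b];print(np.round(P,4),np.mean(P,0).round(4))
E
python3 st.py 0.5496,-0.228,0.2
```

```text
blue [328 163  30  32 836] [342.7 178.4] [ 0.567  -0.0359  0.006 ]
green [362 167  28  30 722] [375.1 181.2] [ 0.5589 -0.1342  0.006 ]
orange [395 168  28  31 775] [408.1 183.7] [ 0.5517 -0.2342  0.006 ]
((376.1773986816406, 180.0065460205078), (103.81431579589844, 39.97534942626953), 4.844000339508057)
[[ 0.5068  0.0235  0.056 ]
 [ 0.6256  0.0143  0.056 ]
 [ 0.6008 -0.2902  0.056 ]
 [ 0.4826 -0.2775  0.056 ]] [ 0.554  -0.1325  0.056 ]
t 10.47 tcp [0.6177 0.2074 0.1912] F [ 0.9 -0.6 -3.2] open 0.117 q [-0.35  0.78 -0.09  1.53  0.09  0.84 -0.08]
tool z ang 21.95 y down [-0.002 -0.001 -1.   ]
0.5496,-0.228,0.2 [ 0.3784 -0.0082 -0.226 ]
```

```bash
python3 -m handwheel '[[[0.015,0,-0.02,0,-0.03,0],[0.035,0,-0.05,0,-0.06,0],[0.055,0,-0.08,0,-0.09,0],[0.074,0,-0.103,0,-0.12,0],[0.1,0,-0.115,0,-0.15,0],[0.131,0,-0.127,0,-0.18,0],[0.162,0,-0.14,0,-0.21,0],[0.193,0,-0.152,0,-0.24,0],[0.224,0,-0.165,0,-0.27,0],[0.255,0,-0.177,0,-0.3,0],[0.286,0,-0.19,0,-0.33,0],[0.317,0,-0.202,0,-0.353,0]]]'; python3 st.py 0.550,-0.231,0.2
```

```text
clock: 11.47
tool_pos: [0.5479, -0.1632, 0.1902]
eef_rot: [-0.706, 0.028, -0.025, 0.707]
contact_force: [-0.3, -0.4, -3.1]
opening: 0.116
t 11.47 tcp [ 0.5479 -0.1632  0.1902] F [-0.3 -0.4 -3.1] open 0.116 q [ 0.48  0.72 -0.47  1.77  0.44  0.77  1.28]
tool z ang 85.75 y down [-0.004  0.001 -1.   ]
0.550,-0.231,0.2 [ 0.0071 -0.0099 -0.0674]
```

```bash
python3 -m handwheel '[[[0.007,0,-0.03,0,0,0],[0.007,0,-0.05,0,0,0],[0.007,0,-0.0674,0,0,0],[0.007,0,-0.0674,0,0,0],[0.007,0,-0.0674,0,0,0],[0.007,0,-0.0674,0,0,0]]]'; python3 st.py 0.550,-0.231,0.1
python3 - <<'E'
from h import *
a=snapshot('side')[190:310,300:420];w=snapshot('wrist')
c=np.zeros((400,800,3),np.uint8);c[:,:400]=cv2.resize(a,(400,400));c[:250,400:]=cv2.resize(w,(400,250));save(c,'c4.png')
E
```

```text
clock: 11.97
tool_pos: [0.5512, -0.2272, 0.1911]
eef_rot: [-0.706, 0.028, -0.027, 0.707]
contact_force: [0.3, 0.3, -2.4]
opening: 0.116
t 11.97 tcp [ 0.5512 -0.2272  0.1911] F [ 0.3  0.3 -2.4] open 0.116 q [ 0.59  0.74 -0.48  1.69  0.44  0.82  1.4 ]
tool z ang 85.6 y down [-0.001  0.002 -1.   ]
0.550,-0.231,0.1 [-0.0008  0.0911 -0.0041]
```

View pics/c4.png

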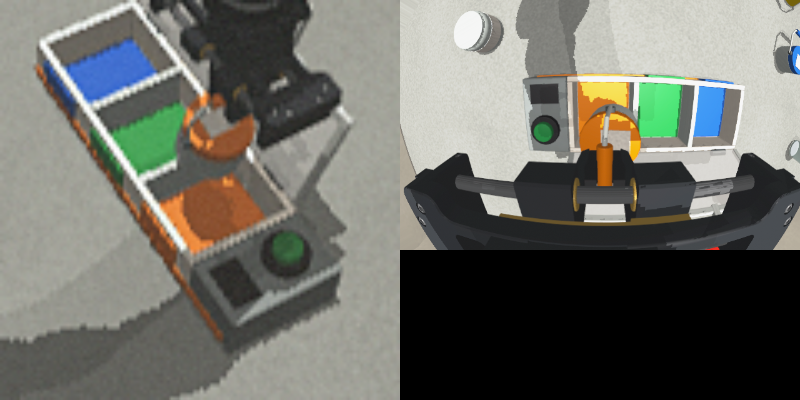

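```bash
python3 -m handwheel '[[[-0.001,0.02,-0.004,0,0,0],[-0.001,0.04,-0.004,0,0,0],[-0.001,0.06,-0.004,0,0,0],[-0.001,0.072,-0.004,0,0,0],[-0.001,0.077,-0.004,0,0,0],[-0.001,0.081,-0.004,0,0,0],[-0.001,0.085,-0.004,0,0,0],[-0.001,0.087,-0.004,0,0,0],[-0.001,0.089,-0.004,0,0,0],[-0.001,0.089,-0.004,0,0,0],[-0.001,0.089,-0.004,0,0,0]]]'; python3 st.py 0.550,-0.231,0.1
```

```text
clock: 12.98
tool_pos: [0.5506, -0.2332, 0.1034]
eef_rot: [0.707, -0.028, 0.028, -0.707]
contact_force: [-0.5, -0.4, -2.1]
opening: 0.121
t 12.98 tcp [ 0.5506 -0.2332  0.1034] F [-0.5 -0.4 -2.1] open 0.121 q [ 0.55  0.86 -0.41  1.75  0.53  0.64  1.33]
tool z ang 85.48 y down [ 0.001 -0.    -1.   ]
0.550,-0.231,0.1 [-0.0007  0.0034  0.0022]
```

```bash
python3 -m handwheel '[[[0,0.001,0,0,0,0],[0,0.002,0,0,0,0],[0,0.003,0,0,0,0],[0,0.003,0,0,0,0]]]'; python3 -m handwheel '[[[0,0.001,0,0,0,0],[0,0.001,0,0,0,0],[0,0.001,0,0,0,0]]]'
```

```text
clock: 13.32
tool_pos: [0.5503, -0.2334, 0.0999]
eef_rot: [0.707, -0.028, 0.028, -0.707]
contact_force: [0.5, -0.1, -2.1]
opening: 0.115
clock: 13.57
tool_pos: [0.5505, -0.233, 0.0996]
eef_rot: [0.707, -0.028, 0.028, -0.707]
contact_force: [-1.5, 1.1, 4.4]
opening: 0.119
```

```bash
python3 -m handwheel '[[[0,0,0,0,0,0],[0,0,0,0,0,0],[0,0,0,0,0,0],[0,0,0,0,0,0]]]' -0.45; python3 -m handwheel '[[[0,-0.01,0,0,0,0],[0,-0.03,0,0,0,0],[0,-0.06,0,0,0,0],[0,-0.1,0,0,0,0],[0,-0.13,0,0,0,0],[0,-0.13,0,0,0,0]]]'; python3 st.py 0.3865,0.2337,0.2 0.45,-0.1,0.23
python3 - <<'E'
from h import *
b=snapshot('top')[120:250,230:470];w=snapshot('wrist')
c=np.zeros((530,640,3),np.uint8);c[:346,:640]=cv2.resize(b,(640,346));c[346:,:294]=cv2.resize(w,(294,184));save(c,'c5.png')
E
```

```text
clock: 13.9
tool_pos: [0.5504, -0.2333, 0.0989]
eef_rot: [-0.707, 0.028, -0.028, 0.707]
contact_force: [0.9, 0.7, -0.6]
opening: 0.273
clock: 14.4
tool_pos: [0.5543, -0.2336, 0.2361]
eef_rot: [0.707, -0.024, 0.032, -0.706]
contact_force: [0.8, -0.3, -0.3]
opening: 0.275
t 14.4 tcp [ 0.5543 -0.2336  0.2361] F [ 0.8 -0.3 -0.3] open 0.275 q [ 0.61  0.69 -0.51  1.64  0.41  0.9   1.44]
tool z ang 85.47 y down [ 0.012 -0.003 -1.   ]
0.3865,0.2337,0.2 [-0.2045  0.0327  0.4527]
0.45,-0.1,0.23 [-0.1145  0.0045  0.125 ]
```

View pics/c5.png

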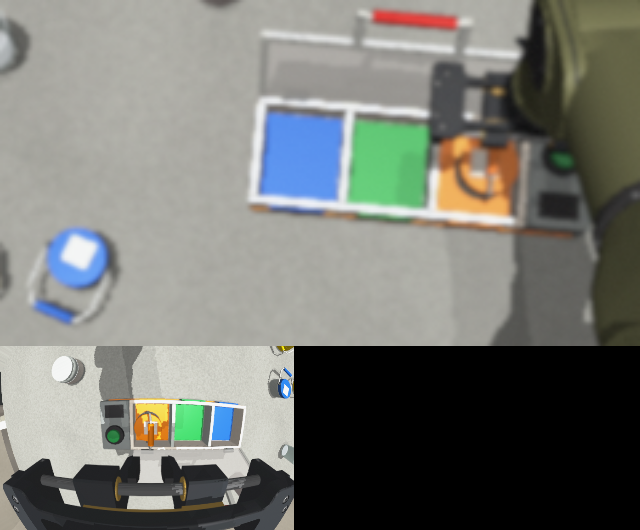

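```bash
python3 -m handwheel '[[[-0.03,0,0.03,0,0.04,0],[-0.05,0,0.07,0,0.08,0],[-0.07,0,0.11,0,0.12,0],[-0.09,0,0.15,0,0.16,0],[-0.11,0,0.2,0,0.2,0],[-0.13,0,0.24,0,0.24,0],[-0.14,0.01,0.27,0,0.28,0],[-0.15,0.01,0.3,0,0.31,0],[-0.16,0.02,0.33,0,0.35,0],[-0.17,0.02,0.36,0,0.39,0],[-0.18,0.03,0.39,0,0.43,0],[-0.19,0.03,0.42,0,0.46,0]]]'; python3 st.py 0.3865,0.2337,0.19
```

```text
clock: 15.5
tool_pos: [0.3918, 0.2011, 0.1972]
eef_rot: [0.512, -0.49, 0.489, -0.509]
contact_force: [1.0, 0.1, -0.9]
opening: 0.276
t 15.5 tcp [0.3918 0.2011 0.1972] F [ 1.   0.1 -0.9] open 0.276 q [-0.58  0.53 -0.    2.15  0.    0.47 -0.54]
tool z ang 2.38 y down [-0.004 -0.003 -1.   ]
0.3865,0.2337,0.19 [-0.0329  0.0071 -0.0039]
```

```bash
python3 -m handwheel '[[[-0.015,0.004,-0.002,0,0.036,0],[-0.033,0.007,-0.004,0,0.072,0],[-0.033,0.007,-0.004,0,0.108,0],[-0.033,0.007,-0.004,0,0.144,0],[-0.033,0.007,-0.004,0,0.144,0],[-0.033,0.007,-0.004,0,0.144,0]]]'; python3 look.py blue 105 125 b w3.png; python3 st.py 0.3865,0.2337,0.1
```

```text
clock: 16.0
tool_pos: [0.3877, 0.2326, 0.1913]
eef_rot: [0.391, -0.59, 0.59, -0.389]
contact_force: [-0.4, 0.5, 0.5]
opening: 0.275
[359, 152, 66, 66, 2310] c [391.5 184.5] size [65. 65.] P@0.048 [0.446  0.2109 0.048 ] @.056 [0.4452 0.2134 0.056 ] len 0.066 axis -109.8
[320, 162, 12, 46, 518] c [325.5 184.5] size [45. 11.] P@0.048 [0.3868 0.2357 0.048 ] @.056 [0.3876 0.2376 0.056 ] len 0.045 axis -113.1
[490, 309, 38, 16, 229] c [509.  316.3] size [10.2 38. ] P@0.048 [ 0.5448 -0.0276  0.048 ] @.056 [ 0.5413 -0.0184  0.056 ] len 0.064 axis -23.1
t 16.05 tcp [0.3879 0.2326 0.1915] F [-0.4 -0.2 -0.1] open 0.276 q [-0.73  0.56  0.13  2.13 -0.16  0.46 -0.88]
tool z ang -23.07 y down [-0.001 -0.001 -1.   ]
0.3865,0.2337,0.1 [-0.0006  0.0915 -0.0016]
```

View pics/w3.png

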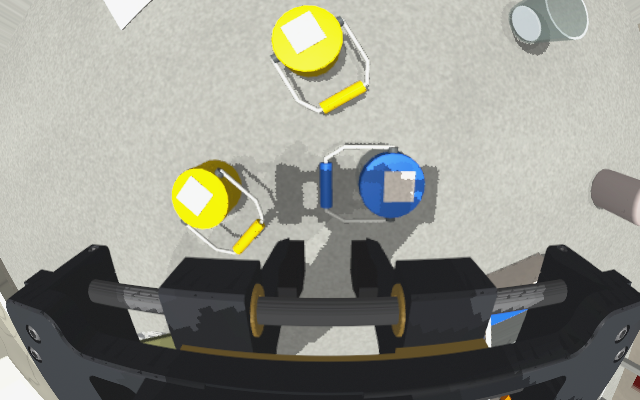

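```bash
python3 -m handwheel '[[[-0.002,0.04,-0.004,0,0,0],[-0.002,0.08,-0.004,0,0,0],[-0.002,0.088,-0.004,0,0,0],[-0.002,0.088,-0.004,0,0,0],[-0.002,0.088,-0.004,0,0,0]]]'; python3 st.py 0.385,0.2365,0.029
```

```text
clock: 16.47
tool_pos: [0.3856, 0.2361, 0.1046]
eef_rot: [-0.389, 0.59, -0.59, 0.389]
contact_force: [0.7, -0.2, 0.1]
opening: 0.273
t 16.47 tcp [0.3856 0.2361 0.1046] F [ 0.7 -0.2  0.1] open 0.273 q [-0.69  0.73  0.06  2.2  -0.19  0.22 -0.86]
tool z ang -23.23 y down [-0.001 -0.    -1.   ]
0.385,0.2365,0.029 [-0.0002  0.0756 -0.0007]
```

```bash
python3 -m handwheel '[[[0,0.025,-0.001,0,0,0],[0,0.045,-0.001,0,0,0],[0,0.055,-0.001,0,0,0],[0,0.055,-0.001,0,0,0]]]'; python3 st.py 0.385,0.2365,0.029
```

```text
clock: 16.8
tool_pos: [0.3849, 0.237, 0.0492]
eef_rot: [-0.389, 0.59, -0.59, 0.389]
contact_force: [-0.0, -0.2, -0.1]
opening: 0.271
t 16.8 tcp [0.3849 0.237  0.0492] F [-0.  -0.2 -0.1] open 0.271 q [-0.67  0.85  0.02  2.22 -0.2   0.08 -0.85]
tool z ang -23.23 y down [-0.  0. -1.]
0.385,0.2365,0.029 [0.0004 0.0202 0.0003]
```

```bash
python3 -m handwheel '[[[0,0.004,0,0,0,0],[0,0.008,0,0,0,0],[0,0.01,0,0,0,0],[0,0.01,0,0,0,0]]]'; python3 st.py;
python3 -m handwheel '[[[0,0,0,0,0,0],[0,0,0,0,0,0],[0,0,0,0,0,0],[0,0,0,0,0,0],[0,0,0,0,0,0],[0,0,0,0,0,0]]]' -1 12
python3 st.py
```

```text
clock: 17.13
tool_pos: [0.3848, 0.2371, 0.0394]
eef_rot: [-0.389, 0.59, -0.59, 0.389]
contact_force: [-1.1, -0.5, 0.1]
opening: 0.273
t 17.13 tcp [0.3848 0.2371 0.0394] F [-1.1 -0.5  0.1] open 0.273 q [-0.66  0.87  0.01  2.22 -0.21  0.05 -0.85]
tool z ang -23.23 y down [ 0.001  0.    -1.   ]
clock: 17.63
tool_pos: [0.385, 0.2371, 0.0392]
eef_rot: [0.389, -0.59, 0.591, -0.389]
contact_force: [1.9, -0.5, -0.6]
opening: 0.13
t 17.63 tcp [0.385  0.2371 0.0392] F [ 1.9 -0.5 -0.6] open 0.13 q [-0.66  0.87  0.01  2.22 -0.21  0.05 -0.85]
tool z ang -23.24 y down [ 0.001  0.    -1.   ]
```

Gripped (11 mm). I'll raise the bail, then regrip deeper and lift.

```bash
python3 -m handwheel '[[[0,-0.0125,0.001,0,0,0],[0,-0.0245,0.005,0,0,0],[0,-0.0356,0.011,0,0,0],[0,-0.0453,0.019,0,0,0],[0,-0.0532,0.028,0,0,0],[0,-0.059,0.0395,0,0,0],[0,-0.0628,0.0515,0,0,0],[0,-0.064,0.064,0,0,0],[0,-0.064,0.064,0,0,0],[0,-0.064,0.064,0,0,0]]]' -1 12; python3 st.py
python3 -m handwheel '[[[0,0,0,0,0,0],[0,0.005,0,0,0,0],[0,0.009,0,0,0,0],[0,0.009,0,0,0,0]]]' -0.5
python3 -m handwheel '[[[0,0,0,0,0,0],[0,0,0,0,0,0],[0,0,0,0,0,0],[0,0,0,0,0,0],[0,0,0,0,0,0]]]' -1 30
python3 st.py
```

```text
clock: 18.47
tool_pos: [0.4444, 0.2115, 0.1038]
eef_rot: [0.388, -0.591, 0.591, -0.389]
contact_force: [-0.1, -1.3, 13.4]
opening: 0.129
t 18.47 tcp [0.4444 0.2115 0.1038] F [-0.1 -1.3 13.4] open 0.129 q [-0.58  0.75  0.07  2.08 -0.15  0.31 -0.79]
tool z ang -23.31 y down [ 0.002  0.001 -1.   ]
clock: 18.8
tool_pos: [0.4421, 0.2117, 0.0928]
eef_rot: [-0.39, 0.591, -0.59, 0.388]
contact_force: [-0.4, 0.3, -0.3]
opening: 0.249
clock: 19.22
tool_pos: [0.4431, 0.2117, 0.0939]
eef_rot: [-0.389, 0.59, -0.59, 0.389]
contact_force: [-0.4, -0.2, -3.0]
opening: 0.122
t 19.22 tcp [0.4431 0.2117 0.0939] F [-0.4 -0.2 -3. ] open 0.122 q [-0.58  0.77  0.06  2.09 -0.16  0.28 -0.79]
tool z ang -23.23 y down [-0.001 -0.    -1.   ]
```

```bash
python3 -m handwheel '[[[0,-0.01,0,0,0,0],[0,-0.02,0,0,0,0],[0,-0.04,0,0,0,0],[0,-0.06,0,0,0,0],[0,-0.08,0,0,0,0],[0,-0.1,0,0,0,0],[0,-0.1,0,0,0,0]]]'; python3 st.py 0.565,-0.035,0.194 0.49,0.1,0.194
```

```text
clock: 19.8
tool_pos: [0.4454, 0.2125, 0.1981]
eef_rot: [0.386, -0.59, 0.591, -0.392]
contact_force: [-0.2, 0.7, -3.5]
opening: 0.121
t 19.8 tcp [0.4454 0.2125 0.1981] F [-0.2  0.7 -3.5] open 0.121 q [-0.62  0.58  0.12  2.02 -0.13  0.54 -0.81]
tool z ang -23.26 y down [ 0.007  0.004 -1.   ]
0.565,-0.035,0.194 [0.1802 0.004  0.2076]
0.49,0.1,0.194 [0.0858 0.004  0.0854]
```

```bash
python3 -m handwheel '[[[0.01,0,0.01,0,0.033,0],[0.025,0,0.026,0,0.066,0],[0.042,0,0.044,0,0.1,0],[0.06,0,0.062,0,0.133,0],[0.077,0,0.082,0,0.166,0],[0.094,0,0.102,0,0.2,0],[0.111,0,0.122,0,0.233,0],[0.128,0,0.142,0,0.266,0],[0.145,0,0.162,0,0.3,0],[0.16,0,0.18,0,0.333,0],[0.172,0,0.196,0,0.366,0],[0.18,0,0.208,0,0.395,0]]]'; python3 -m handwheel '[[[0,0,0,0,0,0],[0,0,0,0,0,0],[0,0,0,0,0,0]]]'; python3 st.py 0.565,-0.035,0.1
```

```text
clock: 20.8
tool_pos: [0.5638, -0.038, 0.1938]
eef_rot: [-0.029, -0.706, 0.707, 0.029]
contact_force: [0.3, 0.2, -3.8]
opening: 0.12
clock: 21.05
tool_pos: [0.5624, -0.0346, 0.1936]
eef_rot: [0.025, 0.707, -0.706, -0.026]
contact_force: [0.7, 0.2, -3.7]
opening: 0.117
t 21.05 tcp [ 0.5624 -0.0346  0.1936] F [ 0.7  0.2 -3.7] open 0.117 q [-0.27  0.71  0.43  1.82 -0.43  0.71 -1.24]
tool z ang -94.17 y down [-0.002  0.001 -1.   ]
0.565,-0.035,0.1 [-0.0028  0.0935  0.0003]
```

```bash
python3 -m handwheel '[[[-0.001,0.02,0,0,0,0],[-0.002,0.04,0,0,0,0],[-0.002,0.06,0,0,0,0],[-0.002,0.072,0,0,0,0],[-0.002,0.08,0,0,0,0],[-0.002,0.085,0,0,0,0],[-0.002,0.088,0,0,0,0],[-0.002,0.09,0,0,0,0],[-0.002,0.09,0,0,0,0],[-0.002,0.09,0,0,0,0]]]'; python3 -m handwheel '[[[0,0.001,0,0,0,0],[0,0.002,0,0,0,0],[0,0.0035,0,0,0,0],[0,0.0035,0,0,0,0]]]'; python3 -m handwheel '[[[0,0.001,0,0,0,0],[0,0.001,0,0,0,0],[0,0.001,0,0,0,0]]]';python3 st.py
```

```text
clock: 21.88
tool_pos: [0.5659, -0.0359, 0.1046]
eef_rot: [-0.027, -0.707, 0.707, 0.026]
contact_force: [-0.1, -1.4, -3.0]
opening: 0.115
clock: 22.22
tool_pos: [0.5654, -0.0357, 0.1004]
eef_rot: [0.027, 0.707, -0.707, -0.027]
contact_force: [0.5, -0.2, -4.2]
opening: 0.115
clock: 22.47
tool_pos: [0.5655, -0.036, 0.0995]
eef_rot: [-0.027, -0.707, 0.707, 0.027]
contact_force: [-0.1, 0.2, -3.6]
opening: 0.115
t 22.47 tcp [ 0.5655 -0.036   0.0995] F [-0.1  0.2 -3.6] open 0.115 q [-0.2   0.85  0.33  1.87 -0.52  0.51 -1.17]
tool z ang -94.34 y down [-0. -0. -1.]
```

```bash
python3 -m handwheel '[[[0,0.001,0,0,0,0],[0,0.001,0,0,0,0],[0,0.001,0,0,0,0]]]'; python3 -m handwheel '[[[0,0.001,0,0,0,0],[0,0.001,0,0,0,0],[0,0.001,0,0,0,0]]]'
```

```text
clock: 22.72
tool_pos: [0.5655, -0.0358, 0.0985]
eef_rot: [0.027, 0.707, -0.707, -0.027]
contact_force: [0.3, -0.2, -3.8]
opening: 0.119
clock: 22.97
tool_pos: [0.5658, -0.036, 0.098]
eef_rot: [0.027, 0.707, -0.707, -0.027]
contact_force: [-0.8, 0.2, 1.6]
opening: 0.118
```

```bash
python3 -m handwheel '[[[0,0,0,0,0,0],[0,0,0,0,0,0],[0,0,0,0,0,0],[0,0,0,0,0,0]]]' -0.45; python3 -m handwheel '[[[0,-0.01,0,0,0,0],[0,-0.03,0,0,0,0],[0,-0.06,0,0,0,0],[0,-0.1,0,0,0,0],[0,-0.11,0,0,0,0],[0,-0.11,0,0,0,0]]]'; python3 st.py 0.559,-0.32,0.15
```

```text
clock: 23.3
tool_pos: [0.5656, -0.0358, 0.0975]
eef_rot: [0.027, 0.707, -0.707, -0.027]
contact_force: [-0.4, -0.0, -0.8]
opening: 0.273
clock: 23.8
tool_pos: [0.5678, -0.0364, 0.2113]
eef_rot: [-0.029, -0.707, 0.707, 0.024]
contact_force: [0.0, -0.6, -0.2]
opening: 0.276
t 23.8 tcp [ 0.5678 -0.0364  0.2113] F [ 0.  -0.6 -0.2] open 0.276 q [-0.28  0.69  0.45  1.8  -0.42  0.75 -1.25]
tool z ang -94.34 y down [ 0.008 -0.    -1.   ]
0.559,-0.32,0.15 [-0.0123  0.0614  0.2834]
```

```bash
python3 -m handwheel '[[[0.03,-0.01,0.02,0,0,0],[0.06,-0.02,0.05,0,0,0],[0.09,-0.03,0.08,0,0,0],[0.12,-0.03,0.11,0,0,0],[0.12,-0.03,0.11,0,0,0],[0.12,-0.03,0.11,0,0,0]]]' -1; python3 st.py 0.559,-0.32,0.24
python3 - <<'E'
from h import *
a=snapshot('side')[170:300,290:420];b=snapshot('top')[120:220,310:470];w=snapshot('wrist')
c=np.zeros((600,800,3),np.uint8);c[:400,:400]=cv2.resize(a,(400,400),interpolation=cv2.INTER_CUBIC);c[:250,400:]=cv2.resize(b,(400,250),interpolation=cv2.INTER_CUBIC);c[260:510,400:]=cv2.resize(w,(400,250));save(c,'c6.png')
E
```

```text
clock: 24.3
tool_pos: [0.4347, -0.138, 0.2371]
eef_rot: [0.028, 0.707, -0.706, -0.03]
contact_force: [1.3, 0.9, -0.9]
opening: 0.01
t 24.3 tcp [ 0.4347 -0.138   0.2371] F [ 1.3  0.9 -0.9] open 0.01 q [-0.09  0.52  0.45  2.07 -0.38  0.63 -1.03]
tool z ang -94.65 y down [-0.003  0.001 -1.   ]
0.559,-0.32,0.24 [-0.1387 -0.0033  0.1713]
```

View pics/c6.png

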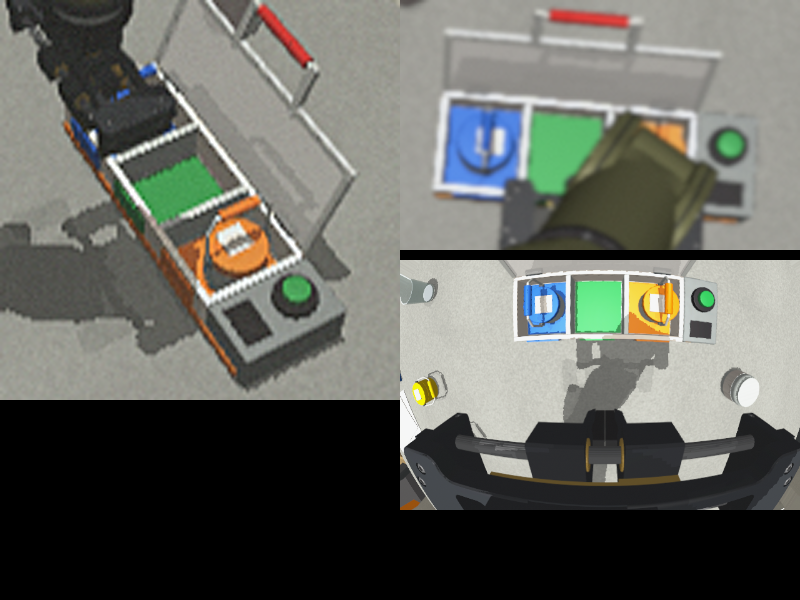

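Both canisters stand in their own wells with bails upright, and the guard is open. While moving to the button I'll also check for any green canister.

```bash
python3 -m handwheel '[[[-0.02,0,0.025,0,0,0],[-0.045,0,0.055,0,0,0],[-0.07,0,0.085,0,0,0],[-0.095,0,0.115,0,0,0],[-0.12,0,0.145,0,0,0],[-0.139,0,0.171,0,0,0],[-0.139,0,0.171,0,0,0],[-0.139,0,0.171,0,0,0]]]' ; python3 st.py 0.5585,-0.32,0.09
python3 - <<'E'
from h import *
for c in ['top','side']:
    im=snapshot(c);save(im,c+'7.png');hs=cv2.cvtColor(np.ascontiguousarray(im),cv2.COLOR_RGB2HSV)
    m=((hs[...,0]>=50)&(hs[...,0]<=85)&(hs[...,1]>110)&(hs[...,2]>60)).astype(np.uint8)
    n,_,st,ce=cv2.connectedComponentsWithStats(m);print(c,[(st[i].tolist()) for i in range(1,n) if st[i,4]>10])
    print([(np.round(b['bbox']).tolist(),b['confidence']) for b in boxes_of('can_green',c)])
E
```

```text
clock: 25.12
tool_pos: [0.5645, -0.3174, 0.2359]
eef_rot: [0.026, 0.707, -0.707, -0.027]
contact_force: [0.2, -0.1, 0.3]
opening: 0.005
t 25.12 tcp [ 0.5645 -0.3174  0.2359] F [ 0.2 -0.1  0.3] open 0.005 q [ 0.22  0.76  0.43  1.51 -0.36  0.95 -0.89]
tool z ang -94.27 y down [-0.001  0.    -1.   ]
0.5585,-0.32,0.09 [0.0056 0.1459 0.0031]
top [[362, 166, 28, 30, 541]]
[([469.0, 228.0, 496.0, 258.0], 0.3)]
side [[333, 221, 30, 21, 334], [327, 229, 10, 14, 27]]
[]
```

View pics/top7.png

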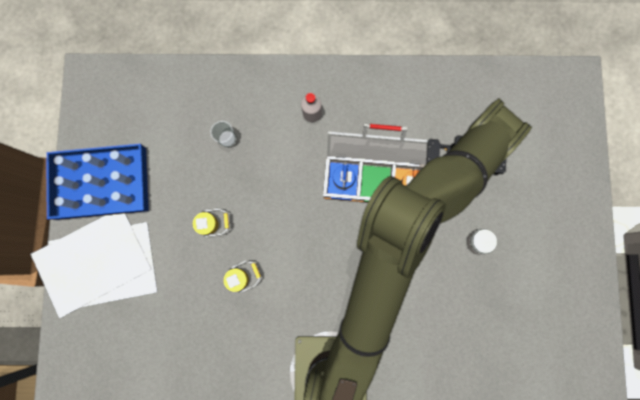

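There is no green canister on the bench, and the bystanders are where they were. Now the button.

```bash
python3 -m handwheel '[[[0.003,0.03,0.002,0,0,0],[0.005,0.06,0.003,0,0,0],[0.005,0.09,0.003,0,0,0],[0.005,0.12,0.003,0,0,0],[0.005,0.14,0.003,0,0,0],[0.005,0.146,0.003,0,0,0],[0.005,0.146,0.003,0,0,0],[0.005,0.146,0.003,0,0,0]]]' ; python3 st.py 0.5585,-0.32,0.074
```

```text
clock: 25.98
tool_pos: [0.5586, -0.3198, 0.0926]
eef_rot: [-0.027, -0.706, 0.707, 0.026]
contact_force: [0.7, -0.2, 0.1]
opening: 0.003
t 25.98 tcp [ 0.5586 -0.3198  0.0926] F [ 0.7 -0.2  0.1] open 0.003 q [ 0.27  0.93  0.33  1.63 -0.44  0.66 -0.81]
tool z ang -94.29 y down [ 0.001 -0.    -1.   ]
0.5585,-0.32,0.074 [0.0001 0.0186 0.0001]
```

```bash
python3 -m handwheel '[[[0,0.008,0,0,0,0],[0,0.014,0,0,0,0],[0,0.018,0,0,0,0],[0,0.02,0,0,0,0],[0,0.022,0,0,0,0],[0,0.024,0,0,0,0],[0,0.024,0,0,0,0],[0,0.024,0,0,0,0]]]' ; python3 -m handwheel '[[[0,0.002,0,0,0,0],[0,0.002,0,0,0,0],[0,0.002,0,0,0,0]]]'
```

```text
clock: 26.65
tool_pos: [0.559, -0.3205, 0.0721]
eef_rot: [0.028, 0.707, -0.707, -0.026]
contact_force: [-4.5, 4.9, 28.7]
opening: 0.0
clock: 26.9
tool_pos: [0.559, -0.3205, 0.0719]
eef_rot: [0.028, 0.707, -0.706, -0.025]
contact_force: [-7.5, 7.1, 41.4]
opening: 0.006
```

```bash
python3 - <<'E'
from h import *
a=snapshot('side')[225:305,340:420];w=snapshot('wrist')
c=np.zeros((450,800,3),np.uint8);c[:400,:400]=cv2.resize(a,(400,400),interpolation=cv2.INTER_CUBIC);c[:450,400:]=cv2.resize(w[60:285,230:430],(400,450));save(c,'c8.png')
E
python3 -m handwheel '[[[0,-0.01,0,0,0,0],[0,-0.025,0,0,0,0],[0,-0.04,0,0,0,0],[0,-0.04,0,0,0,0],[0,-0.04,0,0,0,0]]]'; python3 st.py
```

```text
clock: 27.42
tool_pos: [0.5583, -0.3203, 0.1059]
eef_rot: [-0.027, -0.706, 0.707, 0.026]
contact_force: [-0.2, 0.2, -0.6]
opening: 0.002
t 27.42 tcp [ 0.5583 -0.3203  0.1059] F [-0.2  0.2 -0.6] open 0.002 q [ 0.27  0.91  0.34  1.63 -0.44  0.68 -0.81]
tool z ang -94.33 y down [ 0.001 -0.    -1.   ]
```

View pics/c8.png

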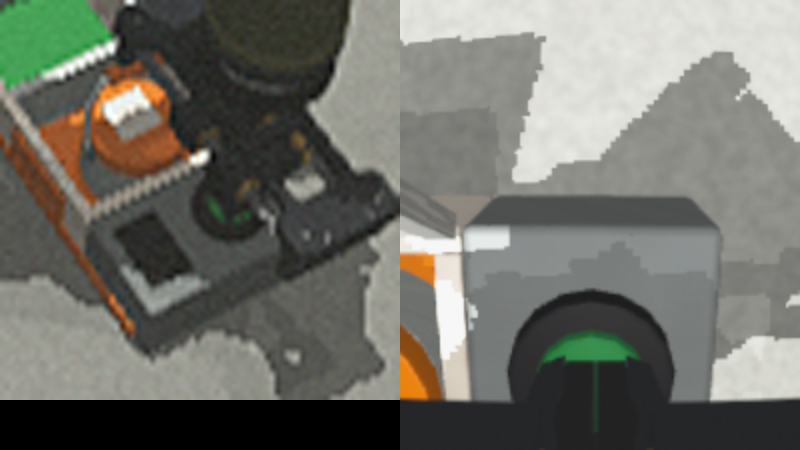

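The shut finger pair is about as wide as the button and seems to land on its dark raised collar: 41 N at z 0.072, only about 2 mm of travel. I'll press with one finger instead.

```bash
python3 -m handwheel '[[[0,-0.01,0.01,0,0,0],[0,-0.02,0.02,0,0,0],[0.0,-0.02,0.033,0,0,0],[0.0,-0.02,0.033,0,0,0],[0.0,-0.02,0.033,0,0,0],[0.0,-0.02,0.033,0,0,0],[0.0,-0.02,0.033,0,0,0]]]' 0.136; python3 st.py
python3 - <<'E'
from h import *
cal=get_calibration('wrist');w=snapshot('wrist')
print('button proj',np.round(proj(cal,[.559,-.320,.074],True),1),'tips',[np.round(proj(cal,np.array(r.get_state()['tool_pos'])+toolR()@np.array([0,0,s]),True),1) for s in(-.025,-.033,-.042,.025)])
save(w[100:340,180:480],'w9.png',None,2.5)
E
```

```text
clock: 28.0
tool_pos: [0.5554, -0.3516, 0.1245]
eef_rot: [0.026, 0.707, -0.706, -0.027]
contact_force: [-1.2, -0.3, -0.6]
opening: 0.509
t 28.0 tcp [ 0.5554 -0.3516  0.1245] F [-1.2 -0.3 -0.6] open 0.509 q [ 0.31  0.9   0.36  1.57 -0.42  0.75 -0.79]
tool z ang -94.28 y down [-0.001  0.002 -1.   ]
button proj [280.5 219.6] tips [array([280. , 255.2]), array([265.2, 254.9]), array([248.9, 254.4]), array([374.8, 255.3])]
```

View pics/w9.png

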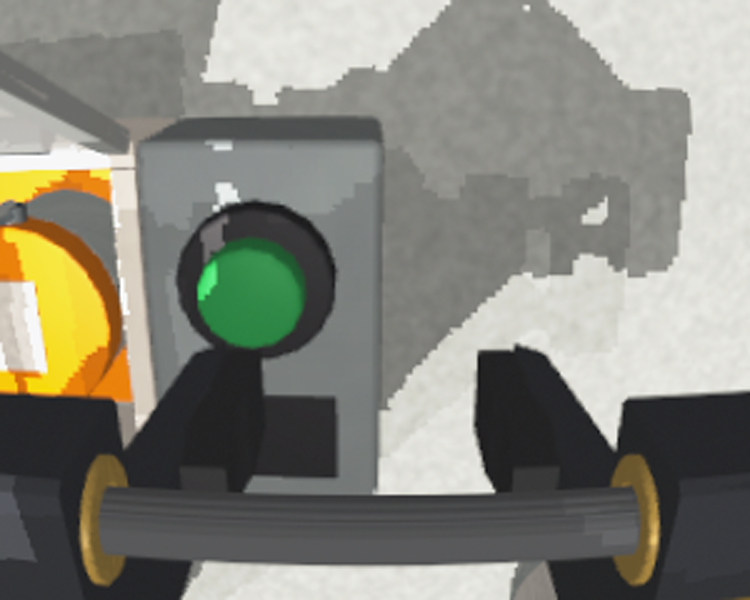

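```bash
python3 -m handwheel '[[[-0.003,0.02,-0.003,0,0,0],[-0.003,0.035,-0.003,0,0,0],[-0.003,0.042,-0.003,0,0,0],[-0.003,0.042,-0.003,0,0,0],[-0.003,0.042,-0.003,0,0,0]]]'; python3 st.py 0.5588,-0.349,0.08
```

```text
clock: 28.47
tool_pos: [0.5586, -0.3501, 0.0834]
eef_rot: [0.026, 0.707, -0.707, -0.027]
contact_force: [0.3, 0.2, 0.1]
opening: 0.563
t 28.47 tcp [ 0.5586 -0.3501  0.0834] F [0.3 0.2 0.1] open 0.563 q [ 0.32  0.96  0.33  1.58 -0.44  0.68 -0.78]
tool z ang -94.33 y down [-0.001  0.    -1.   ]
0.5588,-0.349,0.08 [-0.0001  0.0034 -0.0011]
```

```bash
python3 -m handwheel '[[[0,0.004,0,0,0,0],[0,0.008,0,0,0,0],[0,0.01,0,0,0,0],[0,0.011,0,0,0,0],[0,0.011,0,0,0,0]]]'; python3 -m handwheel '[[[0,0.001,0,0,0,0],[0,0.002,0,0,0,0],[0,0.003,0,0,0,0],[0,0.003,0,0,0,0]]]'; python3 -m handwheel '[[[0,0.001,0,0,0,0],[0,0.002,0,0,0,0],[0,0.002,0,0,0,0]]]'
```

```text
clock: 28.88
tool_pos: [0.5595, -0.351, 0.0733]
eef_rot: [-0.027, -0.706, 0.707, 0.026]
contact_force: [0.5, -0.3, 4.1]
opening: 0.567
clock: 29.22
tool_pos: [0.5596, -0.351, 0.0723]
eef_rot: [-0.028, -0.706, 0.707, 0.026]
contact_force: [-2.1, 0.5, 16.6]
opening: 0.567
clock: 29.47
tool_pos: [0.5597, -0.3511, 0.072]
eef_rot: [-0.028, -0.706, 0.707, 0.026]
contact_force: [-4.0, 2.0, 28.3]
opening: 0.566
```

```bash
for i in 1 2 3 4 5; do python3 -m handwheel '[[[0,-0.0015,0,0,0,0],[0,-0.002,0,0,0,0],[0,-0.002,0,0,0,0],[0,-0.002,0,0,0,0]]]' | egrep 'tool_pos|force'; done
```

```text
tool_pos: [0.5595, -0.3511, 0.0723]
contact_force: [-2.4, 1.1, 17.7]
tool_pos: [0.5595, -0.351, 0.0725]
contact_force: [1.1, -0.5, 7.6]
tool_pos: [0.5593, -0.3508, 0.0738]
contact_force: [1.4, -2.5, 4.3]
tool_pos: [0.5586, -0.35, 0.0753]
contact_force: [1.3, -1.4, 2.8]
tool_pos: [0.5583, -0.3498, 0.0773]
contact_force: [1.3, -0.5, 2.1]
```

The force trace shows a spring from about z 0.0785 down to a hard stop at 0.0725. That is the full 6 mm of travel, so the button was fully pressed, the first time as well. I'll retract and do the final check.

```bash
python3 -m handwheel '[[[0,-0.02,0,0,0,0],[0,-0.05,0,0,0,0],[0,-0.09,0,0,0,0],[0,-0.13,0,0,0,0],[0,-0.15,0,0,0,0],[0.03,-0.16,0,0,0,0],[0.06,-0.16,0,0,0,0],[0.1,-0.16,0.02,0,0,0],[0.12,-0.16,0.04,0,0,0],[0.12,-0.16,0.06,0,0,0],[0.12,-0.16,0.06,0,0,0],[0.12,-0.16,0.06,0,0,0]]]'; python3 st.py
python3 - <<'E'
from h import *
a=snapshot('side')[150:300,290:440];b=snapshot('top')[80:260,200:500];w=snapshot('wrist')
c=np.zeros((600,800,3),np.uint8);c[:400,:400]=cv2.resize(a,(400,400),interpolation=cv2.INTER_CUBIC);c[:240,400:]=cv2.resize(b,(400,240),interpolation=cv2.INTER_CUBIC);c[250:500,400:]=cv2.resize(w,(400,250));save(c,'c10.png')
E
```

```text
clock: 32.13
tool_pos: [0.4335, -0.4009, 0.2369]
eef_rot: [0.027, 0.707, -0.706, -0.028]
contact_force: [-0.3, 1.3, -1.4]
opening: 0.569
t 32.13 tcp [ 0.4335 -0.4009  0.2369] F [-0.3  1.3 -1.4] open 0.569 q [ 0.44  0.68  0.41  1.69 -0.34  0.84 -0.65]
tool z ang -94.44 y down [-0.002  0.002 -1.   ]
```

View pics/c10.png

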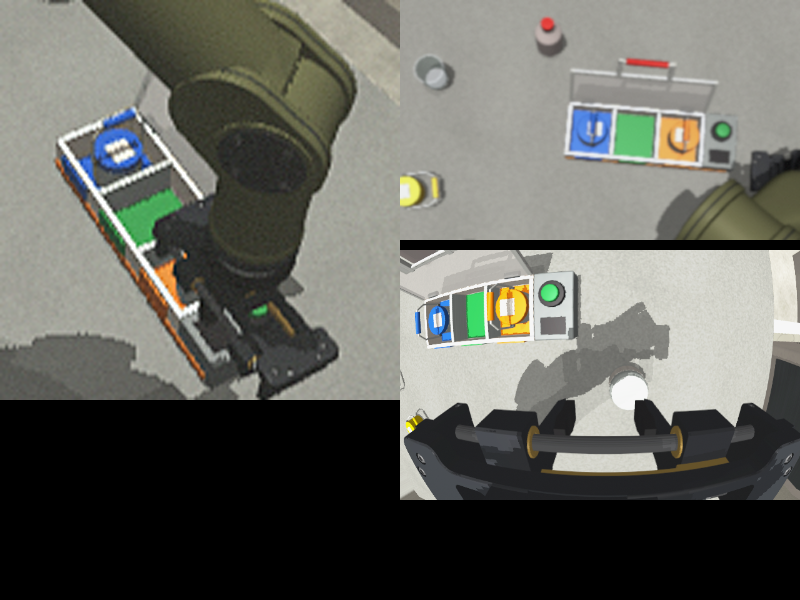

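```bash
python3 -c "
from plant import job; print(job.finish_job())"
```

```text
the job is handed in; nothing more can be done
None
```

I swung the guard over its balance point and it stays open by itself. The orange and blue canisters each stand in the well of their own colour with the bail upright. No green canister showed in the pictures, and I left the two yellow look-alikes alone. I pressed the start button, let it go and handed the job in at about 32 s.

- **Final pictures:** they show the guard open, both bails up and the robot clear of everything. The beaker, bottle and tin are unmoved.
- **Setting down:** at each well the wrist force changed from pulling down to pushing up as the canister met the floor, before I released it.
- **Start button pressed twice:** the first press, with shut fingers, stopped at 41 N, higher than the text's heights suggested, and I thought it had caught on the collar. The second press used one finger, and the force on the way up showed a spring of about 6 mm ending in a hard stop, so it went all the way down. The first press had stopped at the same height, so it was probably complete too.
- **Height disagreement:** the cameras and the contact put the top of the button at about 78.5 mm, while the text says 74 mm.

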